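Put the balance's calibration weights back in their graded block

TASK

The balance check is finished: put the four steel calibration weights back into their wooden storage block, in order of size, each standing upright in the pocket that fits it with its foot down on the rubber pad. Set each weight down, never drop it or tip it over, and do not knock or shift the dropper bottle that stands among them.

Things in the scene. Friction and masses are not known exactly. Their poses are not given: they have to be found in the camera images.
- weight_50: the smallest of four grey steel calibration weights (50 g): an upright cylinder 16 mm in diameter and 22 mm high, on it a 3 mm neck (7 mm diameter) and a round lifting knob 10 mm in diameter and 9 mm high; 34 mm high in all. It stands on the worktop, right of the towel dispenser. Origin: centre of its underside; z up along its axis. Pinched by the knob it can swing a little in the grip.
- weight_100: the second smallest of four grey steel calibration weights (100 g): an upright cylinder 28 mm in diameter and 28 mm high, on it a 3 mm neck (11 mm diameter) and a round lifting knob 14 mm in diameter and 10 mm high; 41 mm high in all. It stands on the worktop, right of the towel dispenser. Origin: centre of its underside; z up along its axis. Pinched by the knob it can swing a little in the grip.
- weight_200: the second largest of four grey steel calibration weights (200 g): an upright cylinder 40 mm in diameter and 34 mm high, on it a 3 mm neck (15 mm diameter) and a round lifting knob 18 mm in diameter and 12 mm high; 49 mm high in all. It stands on the worktop, right of the towel dispenser. Origin: centre of its underside; z up along its axis. Pinched by the knob it can swing a little in the grip.
- weight_500: the largest of four grey steel calibration weights (500 g): an upright cylinder 52 mm in diameter and 42 mm high, on it a 3 mm neck (21 mm diameter) and a round lifting knob 24 mm in diameter and 14 mm high; 59 mm high in all. It stands on the worktop, right of the towel dispenser. Origin: centre of its underside; z up along its axis. Pinched by the knob it can swing a little in the grip.
- pad_50: the round black rubber pad on the floor of the smallest of the four pockets of the storage block. The pocket is round, 26 mm across (the 16 mm weight that belongs in it has 5 mm to spare all round), its rim bevelled by 3 mm, 10 mm deep from the block's top face down to the pad. Origin: centre of the pad's upper face, on which the weight's underside rests, 16 mm above the worktop.
- pad_100: the round black rubber pad on the floor of the second smallest of the four pockets of the storage block. The pocket is round, 38 mm across (the 28 mm weight that belongs in it has 5 mm to spare all round), its rim bevelled by 3 mm, 10 mm deep from the block's top face down to the pad. Origin: centre of the pad's upper face, on which the weight's underside rests, 16 mm above the worktop.
- pad_200: the round black rubber pad on the floor of the second largest of the four pockets of the storage block. The pocket is round, 50 mm across (the 40 mm weight that belongs in it has 5 mm to spare all round), its rim bevelled by 3 mm, 10 mm deep from the block's top face down to the pad. Origin: centre of the pad's upper face, on which the weight's underside rests, 16 mm above the worktop.
- pad_500: the round black rubber pad on the floor of the largest of the four pockets of the storage block. The pocket is round, 62 mm across (the 52 mm weight that belongs in it has 5 mm to spare all round), its rim bevelled by 3 mm, 10 mm deep from the block's top face down to the pad. Origin: centre of the pad's upper face, on which the weight's underside rests, 16 mm above the worktop.
- weight_block: storage block: fixed rectangular piece of pale wood, 236 x 84 mm and 26 mm high, left of the towel dispenser, at any angle. Its four round pockets stand in one row along its length (its y axis), growing from smallest to largest towards +y; their centres lie at y = -93, -49, 7 and 75 mm. Each is too narrow for the next larger weight. Origin: centre of its underside.
- stain_bottle: bystander: brown dropper bottle with a black rubber teat, 34 mm in diameter and 102 mm high, standing loose among the weights. Origin: centre of its underside. (Fixed obstacles: left of the weights a towel dispenser, 200 mm high, x 0.36 to 0.58 m, y -0.07 to 0.09 m; behind it a monitor, its screen from x = 0.71 m on, y -0.28 to 0.28 m, 115 to 440 mm up.)

How it is judged:
By the outcome, as a careful person would: the job done as asked, in the order asked, and still so for the second after the job is handed in, with the robot touching nothing.
It also fails if it takes over 141 s, if anything falls off the work surface, if the arm or the gripper's body presses on something with over 40 N, if the wrist force passes 120 N, or if a joint passes its speed limit or range.

ROBOT

A 6-joint arm with a two-finger parallel gripper is mounted at the origin on a cart in front of the work surface, level with it; the furniture and walls round the work are solid. World frame = base frame: x ahead of the robot, y to its left, z up, the work surface at z = 0. Lengths are in mm, angles in rad, forces in N, time in s.
With the tool pointing down it reaches from about 325 to 850 mm from the base axis. Payload 4.4 kg.
Tool frame: the origin (TCP) lies at the very end of the fingers, on their centre line; the grasp point (between the pads) lies 19 mm behind it; z points along the fingers, y is the line along which they close (so a half turn about z gives the same grasp; the last joint's range is limited). The gripper opens to 94 mm and grips with 3 to 60 N. Pads are 16 mm wide; open, the fingers measure 119 mm over their backs; the gripper's body (75 mm by 177 mm) begins 78 mm behind the grasp point.
Start: joints at [-1.363, 0.207, 1.542, -0, 1.393, -0.15], TCP at [201.9, -538.39, 181.647] pointing down, gripper open.
Joint ranges: [-2.73, 2.73], [-0.86, 2.22], [0.23, 2.46], [-1.11, 4.25], [0.08, 2.63], [-2.82, 2.82]. Speed limits (rad/s): [2.79, 2.79, 3.14, 3.14, 3.14, 3.14].

INTERFACE

Orientations are given as [roll, pitch, yaw] about the fixed x, y, z axes, in that order (R = Rz(yaw) Ry(pitch) Rx(roll)).
In Python, from plant import ctrl gives the robot as it stands.
- The arm moves only by the tool nudge_tcp, called after "Request:" by a JSON object that holds its "method" and its "body". Schema: {"type":"object","properties":{"plan":{"type":"string"},"force":{"type":"number"},"only":{"type":"string"},"quiet":{"type":"boolean"},"lines":{"type":"string"}},"required":["plan"],"additionalProperties":false}. plan is a string of 1 to 10 rows, parted by semicolons, with the numbers parted by commas; each row has 5 numbers: the finger opening in mm, then dx, dy, dz in cm, then a turn about the tool's z in units of 0.1 rad; each row shifts and turns the commanded pose from where the row before left it, along the tool's axes as they then stand; what a row does not reach is not made up. A row lasts 1/12 s, in which the tool goes at most 41.7 mm and 0.125 rad, less where a joint would pass 70% of its speed; a pose out of reach is approached as far as the arm can. The fingers move at their own pace and stop on an object; force is the grip in N (left out, the last holds). Time passes only in rows, so rows that do not move let the fingers close. The tool returns the time, the measured TCP pose, the force, the opening and the grip force at its end. only (a regular expression) keeps the lines of the reply that match it, lines (a string "A,B") keeps lines A to B, and quiet returns only ok. Input that does not fit is refused with a message, and nothing moves.
- ctrl.state(): the state, without advancing time (a new reading comes with each control period).
- ctrl.snapshot(name): name is "scene" or "top"; returns a dict with "image" (420x560x3 uint8, red, green, blue), "depth" (420x560 float32, mm along the optical axis (not along the pixel's ray), 0 where there is no reading), "vertical_fov" (degrees; the focal length in pixels is half the picture's height over the tangent of half this angle, whatever the lens; pixels are square), "cx", "cy" (the principal point, pixels), "D" ([k1, k2, p1, p2, k3] as OpenCV has them; the pictures are not rectified), "xyz" and "rotation" of the camera in the world. Camera axes: x right, y up, looking along -z (the intrinsics and any distortion apply to the point x, -y, -z); pixel columns grow to the right and rows downward; lengths in mm; the calibration is good to about 2 mm. A picture is of the moment at which its call begins.
- ctrl.job_done(): hands the job in; it is judged then, once.
The state is a dict: "clock": time; "joints": joint angles; "qd": joint speeds; "tau": joint torques, N m; "position": TCP position; "orientation": TCP orientation; "contact_force": force on the tool from outside, world axes, zero at the start; "moment": the same for the moment, N m; "grip_width": finger opening in mm; "grip_force": force on a finger pad.
Only numpy, scipy, OpenCV 4.12 (cv2) and the standard library are available. Lean on these libraries where they do the work, as an engineer would, in place of code of your own. Each camera call takes 0.05 s, during which the arm holds its last target. There are 200 camera calls.

## Working session

There is one attempt and no reset: what is moved stays moved. The work goes in short steps, Python scripts to look and compute and a tool call to move; the robot and the scene stay as the last step left them, time stands still between calls to the robot, and variables do not carry over. Pictures are saved under pics/ and viewed, at most 14 in all, crops included, and the job is handed in when it is done.

```bash
ls; mkdir -p pics
```

Run:
```python
from plant import ctrl
import cv2,numpy as np
np.set_printoptions(precision=4,suppress=True)
for n in("scene","top"):
    s=ctrl.snapshot(n);cv2.imwrite(f"pics/{n}0.png",s["image"][:,:,::-1])
    print(n,{k:s[k] for k in s if k not in("image","depth")},(s["depth"]>0).mean())
print(ctrl.state())
```

```text
pics
plant.py
scene {'vertical_fov': 44.1178020743635, 'cx': 283.50296141552, 'cy': 209.78060280694376, 'D': array([-0.1182,  0.    ,  0.    ,  0.    ,  0.    ]), 'xyz': array([ -109.7083, -1146.1762,  1074.8439]), 'rotation': array([ 0.8969,  0.0185, -0.5237])} 0.9852551020408163
top {'vertical_fov': 56.05685794362442, 'cx': 276.65204103917006, 'cy': 204.12728669147222, 'D': array([-0.0768,  0.    ,  0.    ,  0.    ,  0.    ]), 'xyz': array([ 387.0368,  -19.9961, 1065.4732]), 'rotation': array([ 0.1199,  0.0091, -1.5444])} 0.996062925170068
{'clock': 0.1, 'joints': array([-1.3625,  0.2073,  1.5428, -0.    ,  1.3935, -0.1505]), 'qd': array([-0.0009, -0.0012, -0.0026,  0.0002,  0.0014,  0.0003]), 'tau': array([  0.0001, -37.1863, -28.2293,   0.0701,   0.0311,  -0.    ]), 'position': array([ 201.7229, -537.6374,  180.6175]), 'orientation': array([-3.1396, -0.0003,  0.3588]), 'contact_force': array([0.0294, 0.2304, 0.4887]), 'moment': array([ 0.006 , -0.0064,  0.0105]), 'grip_force': 0.0, 'grip_width': 94.24503795168455}
```
View pics/scene0.png

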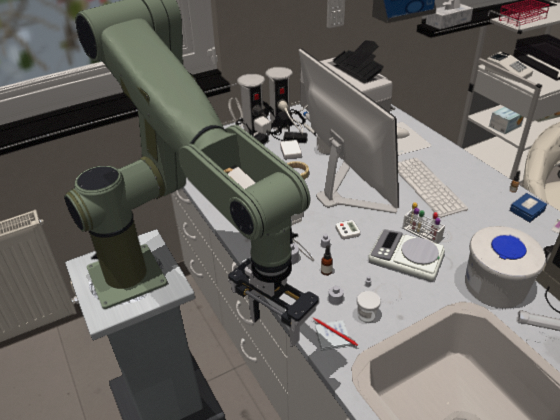

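View pics/top0.png

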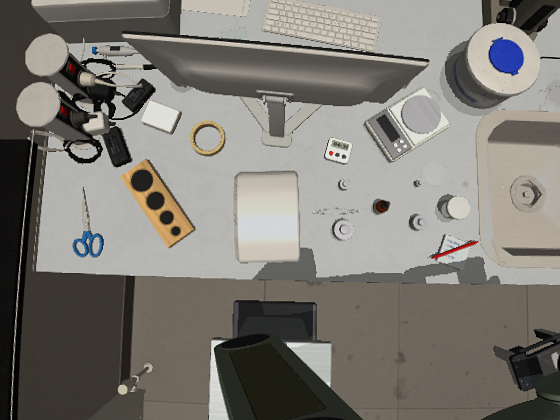

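The scene view shows the bottle at (327,262) and weights at about (336,296), (368,282) and (326,240). The 500 is hidden behind the arm. In the top view the weights are at (343,229), (417,222), (344,184) and (418,183), with the bottle at (381,206). The block's pockets run from (141,180), the largest, to (176,231), the smallest.

Create h.py:
```python
from plant import ctrl
import cv2,numpy as np
from scipy.spatial.transform import Rotation as Ro
np.set_printoptions(precision=1,suppress=True)
def KR(s):
    f=210/np.tan(np.radians(s["vertical_fov"]/2))
    r=np.array(s["rotation"]); R=Ro.from_euler('xyz',r).as_matrix() if r.ndim==1 else r
    return np.array([[f,0,s["cx"]],[0,f,s["cy"]],[0,0,1]]),R@np.diag([1,-1,-1])
def ray(s,uv):
    K,R=KR(s); p=cv2.undistortPoints(np.float64(uv).reshape(-1,1,2),K,s["D"])[:,0]
    return np.c_[p,np.ones(len(p))]@R.T
def plane(s,uv,z):
    d=ray(s,uv); return s["xyz"]+d*((z-s["xyz"][2])/d[:,2])[:,None]
def proj(s,P):
    K,R=KR(s); c=(np.float64(P).reshape(-1,3)-s["xyz"])@R
    return cv2.projectPoints(c,np.zeros(3),np.zeros(3),K,s["D"])[0][:,0]
def cloud(s):
    v,u=np.mgrid[0:420,0:560]; uv=np.c_[u.ravel(),v.ravel()]
    return (s["xyz"]+ray(s,uv)*s["depth"].ravel()[:,None]).reshape(420,560,3)
def tri(s1,u1,s2,u2):
    d=[ray(s1,[u1])[0],ray(s2,[u2])[0]]; d=[x/np.linalg.norm(x) for x in d]
    t=np.linalg.lstsq(np.c_[d[0],-d[1]],s2["xyz"]-s1["xyz"],rcond=None)[0]
    a,b=s1["xyz"]+t[0]*d[0],s2["xyz"]+t[1]*d[1]; return (a+b)/2,np.linalg.norm(a-b)
def crop(s,c,w,h,k,name):
    i=s["image"][c[1]-h:c[1]+h,c[0]-w:c[0]+w,::-1]; cv2.imwrite(name,cv2.resize(i,None,fx=k,fy=k,interpolation=cv2.INTER_CUBIC))
```

Run:
```python
from h import *
t=ctrl.snapshot("top");s=ctrl.snapshot("scene")
C=cloud(t)
print("table z",np.median(C[240:260,380:400,2]),plane(t,[[234,173],[299,262]],200))
X=C[...,0];Y=C[...,1];Z=C[...,2]
m=((Z>8)&(X>250)&(X<620)&(Y<-90)&(Y>-500)).astype(np.uint8)
n,l,st,c=cv2.connectedComponentsWithStats(m)
for i in range(1,n):
    if st[i,4]>15: q=C[l==i]; print("top",c[i],st[i],q.mean(0),q[:,2].max(),np.ptp(q,axis=0)[:2])
b=(Z>18)&(Z<34)&(Y>130)&(Y<420)&(X>280)&(X<620); print("block z",np.median(Z[b]))
hsv=cv2.cvtColor(t["image"],cv2.COLOR_RGB2HSV)
k=np.uint8((hsv[...,2]<70)); k[:150]=0;k[250:]=0;k[:,:125]=0;k[:,195:]=0
w,_=cv2.findContours(k,0,1)
for q in w:
    if cv2.contourArea(q)>20: print("dark",cv2.minEnclosingCircle(q),cv2.fitEllipse(q),plane(t,[cv2.fitEllipse(q)[0]],16))
crop(t,(380,205),66,50,6,"pics/topw.png"); crop(t,(160,203),50,50,6,"pics/topb.png"); crop(s,(345,275),66,50,6,"pics/scw.png")
```

```text
table z 1.7433732966654816 [[558.7  87.9 200. ]
 [365.6 -61.3 200. ]]
top [343.9 184.6] [339 179  11  12  98] [ 568.4 -184.8   30.3] 44.7848359004488 [27.8 26.4]
top [418.2 182.8] [414 180   9   7  39] [ 579.6 -386.9   24.3] 40.45409723564626 [15.7 13.5]
top [455.2 207.8] [441 196  27  23 499] [ 509.8 -470.4   61.5] 73.4517492538995 [57.6 53.4]
top [380.9 206.9] [373 200  17  15 170] [ 507.9 -277.    54.9] 103.51152588037542 [33.3 30.7]
top [418.1 222.4] [410 216  17  14 200] [ 471.7 -380.9   35.6] 53.42406339678473 [34.9 36.9]
top [342.8 230.1] [332 220  22  21 343] [ 446.3 -180.3   44.9] 63.71726105914706 [51.5 50.9]
top [449.1 252. ] [430 234  31  35 582] [ 396.1 -471.8   15.4] 26.947022554873683 [90.2 81.9]
block z 26.384078753975018
dark ((175.5, 230.5), 4.301262855529785) ((175.38742065429688, 230.50083923339844), (7.354715824127197, 7.8542680740356445), 45.94492721557617) [[435.1 262.2  16. ]]
dark ((166.24192810058594, 217.0806427001953), 6.5304718017578125) ((166.21531677246094, 217.11021423339844), (12.014243125915527, 12.422266006469727), 42.44267654418945) [[470.4 289.3  16. ]]
dark ((155.35714721679688, 200.41429138183594), 8.748117446899414) ((155.09085083007812, 200.2642059326172), (15.920902252197266, 16.886796951293945), 41.67230987548828) [[515.4 322.6  16. ]]
dark ((141.5, 180.0), 11.011457443237305) ((141.4778289794922, 180.05772399902344), (20.030879974365234, 21.12604331970215), 51.06351089477539) [[570.1 364.2  16. ]]
dark ((126.0, 157.0), 7.071167945861816) ((127.27323913574219, 157.8509979248047), (5.876333713531494, 15.259511947631836), 174.6627197265625) [[631.4 408.8  16. ]]
```

View pics/topw.png

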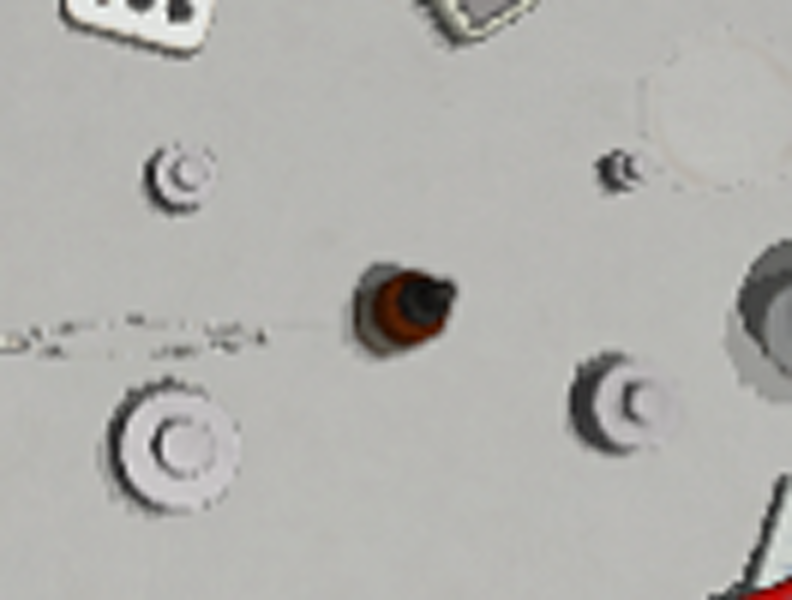

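View pics/topb.png

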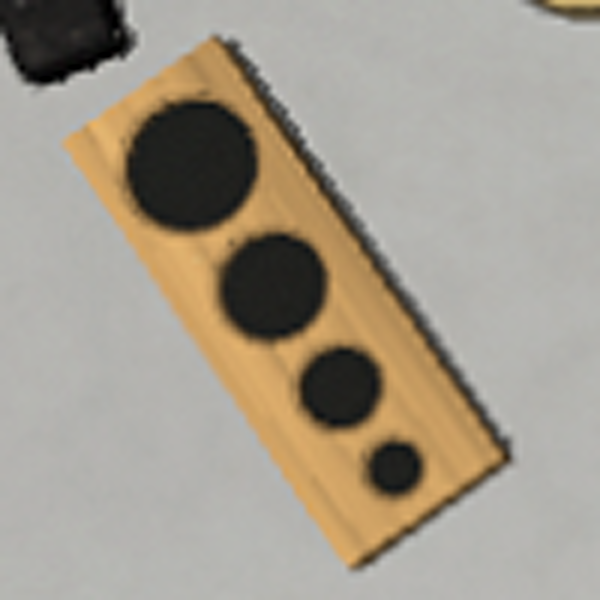

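View pics/scw.png

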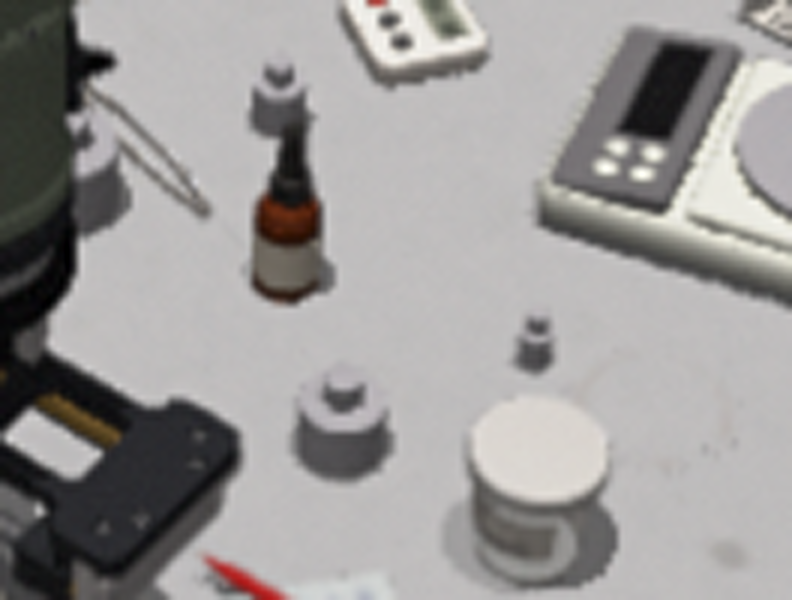

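The zoomed views show all four weights and the bottle clear of each other, and the four pockets clear. Knob centres (full-picture pixels) in the top view are 500 (344.8,228.9), 200 (421.9,221.7), 100 (344.8,183.2) and 50 (418.6,182.6). In the scene view they are 50 (368.2,278), 200 (336,289) and 100 (325,237). I'll measure heights and positions from both views, after moving the arm to a pose that exposes the 500 and the block.

The manual's scale: shifts go in cm and turns go in units of 0.1 rad. Converting my numbers, -40 mm is -4, -30 mm is -3, -0.12 rad is -1.2.

Request:
{"method": "nudge_tcp", "body": {"plan": "94,0,0,-4,-1.2;94,0,0,-3,-1.2;94,0,0,0,-0.48", "force": 20}}

```text
clock: 0.45
position: [202.8, -542.2, 259.0]
orientation: [3.131, 0.005, 0.652]
contact_force: [-0.7, 0.0, 1.3]
grip_width: 93.8
grip_force: 0.0
```

Run:
```python
from h import *
t=ctrl.snapshot("top");s=ctrl.snapshot("scene")
cv2.imwrite("pics/scene1.png",s["image"][:,:,::-1])
C=cloud(t);D=cloud(s)
T={50:((418.6,182.6),34),100:((344.8,183.2),41),200:((421.9,221.7),49),500:((344.8,228.9),59)}
S={50:(368.2,278.1),100:(325.2,236.7),200:(336.1,289.1)}
foot={50:22,100:28,200:34,500:42}; kn={50:9,100:10,200:12,500:14}
for w,(u,h) in T.items():
    P=plane(t,[u],h-(0 if w>50 else 2))[0]; print(w,"top",P[:2],end=" ")
    if w in S: print("scene",plane(s,[S[w]],h-kn[w]/2)[0][:2],"tri",*tri(t,u,s,S[w]),end=" ")
    for nm,c in(("Dtop",C),("Dsc",D)):
        r=np.hypot(c[...,0]-P[0],c[...,1]-P[1]); m=(r<40)&(c[...,2]>10)&(c[...,2]<h+12); q=c[m]
        z=q[:,2]; print(nm,m.sum(),"mid",(q.min(0)+q.max(0))[:2]/2,"zmax",np.sort(z)[-3:],"tabl",np.median(c[(r>45)&(r<60)][:,2]),end=" ")
    print()
b=C[...,2]; m=(b>18)&(b<34)&(C[...,1]>200)&(C[...,1]<420)&(C[...,0]>380)&(C[...,0]<640)
print("block top z",np.median(b[m]),"floor",np.median(b[(C[...,1]>150)&(C[...,1]<200)&(C[...,0]>400)&(C[...,0]<450)]),"pad z",[C[v,u,2] for u,v in((175,230),(166,217),(155,200),(141,180))])
```

```text
50 top [ 578.8 -385.4] scene [ 577.2 -388.2] tri [ 579.2 -386.8   27.4] 1.0549450721467846 Dtop 40 mid [ 580.3 -387.6] zmax [36.4 36.6 41.2] tabl 1.5261854429909363 Dsc 42 mid [ 576.  -389.2] zmax [36.  36.1 36.9] tabl -0.28310241779104217 
100 top [ 570.2 -185.5] scene [ 566.7 -187.7] tri [ 569.9 -185.9   33.7] 3.365499615270503 Dtop 98 mid [ 570.1 -185.7] zmax [44.6 46.  46.1] tabl 1.0952523064472643 Dsc 88 mid [ 566.9 -188.1] zmax [43.2 43.9 45.6] tabl 0.7956440725222365 
200 top [ 472.7 -386.4] scene [ 470.2 -385.9] tri [ 471.4 -387.2   44.2] 3.783309635460037 Dtop 200 mid [ 471.8 -384.3] zmax [53.5 54.3 54.6] tabl 1.6327748186231474 Dsc 213 mid [ 468.9 -386.7] zmax [52.1 52.5 53. ] tabl -0.17224386228247113 
500 top [ 448.7 -183.3] Dtop 344 mid [ 447.1 -182.3] zmax [63.6 64.  64.1] tabl 1.438706731821867 Dsc 131 mid [ 448.7 -187.7] zmax [62.7 64.9 66.2] tabl 3.2961111741842615 
block top z 26.377856871845097 floor 1.0170132949049275 pad z [np.float64(20.838744690528983), np.float64(15.467278726365976), np.float64(17.18658660632923), np.float64(17.896780400467833)]
```

View pics/scene1.png

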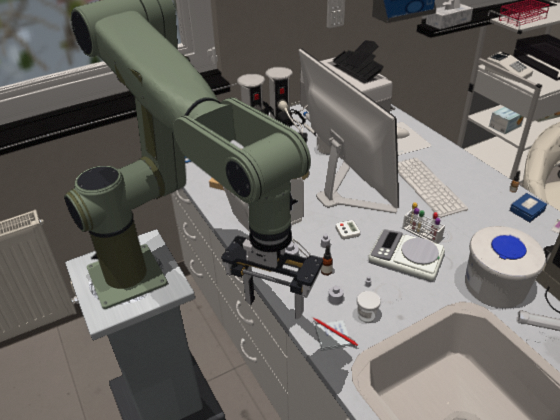

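Measured heights agree with the text. The weights' tops, block top (26.4) and pads (about 16 to 18) all match within noise, and the two views agree to about 3 mm. I'll average them. Next is the 50 g weight, held by the upper body with the tips 14 mm above its foot.

Create go.py:
```python
import sys
from h import *
W={50:(578,-387.5),100:(568.3,-187),200:(471,-386),500:(447.5,-184)}
P={50:(433.6,261.2),100:(468.9,288.3),200:(513.9,321.6),500:(568.6,363.2)}
def delta(x,y,z,yaw=0.647):
    s=ctrl.state(); p=np.array(s["position"]); R=Ro.from_euler('xyz',s["orientation"]).as_matrix()
    print("pos",p,"yaw",s["orientation"][2],"d tool",R.T@(np.array([x,y,z])-p),"turn",np.round(s["orientation"][2]-yaw,3),"F",s["contact_force"],"w",s["grip_width"],s["grip_force"])
if __name__=="__main__":
    a=sys.argv; x,y=(W if a[1]=="W" else P)[int(a[2])] if a[1] in "WP" else (float(a[1]),float(a[2]))
    delta(x,y,float(a[3]))
```

```bash
python3 go.py W 50 150
```

```text
pos [ 202.1 -539.4  253.6] yaw 0.6465324754894113 d tool [391.7 104.8 103.3] turn -0.0 F [-0.   0.3 -0.2] w 94.20698508898111 0.0
```

Converted, 39.2 mm is 3.92, 15 mm is 1.5.

Request:
{"method": "nudge_tcp", "body": {"plan": "70,3.92,1.05,0,0;60,3.92,1.05,0,0;50,3.92,1.05,1,0;50,3.92,1.05,1.2,0;50,3.92,1.05,1.2,0;50,3.92,1.05,1.2,0;50,3.92,1.05,1.2,0;50,3.92,1.05,1.5,0;50,3.92,1.05,1.5,0;50,3.92,1.05,1.5,0", "force": 15}}

```text
clock: 1.38
position: [571.9, -386.6, 148.1]
orientation: [-3.138, 0.001, 0.645]
contact_force: [0.7, -0.9, -0.2]
grip_width: 50.0
grip_force: 0.0
```

Request:
{"method": "nudge_tcp", "body": {"plan": "50,0,0,0,0;50,0,0,0,0;50,0,0,0,0"}}

```text
clock: 1.63
position: [570.4, -388.0, 149.3]
orientation: [-3.139, 0.001, 0.647]
contact_force: [-0.1, -0.6, 0.8]
grip_width: 50.2
grip_force: 0.0
```

```bash
python3 go.py W 50 14
```

Run:
```python
from h import *
s=ctrl.snapshot("scene");t=ctrl.snapshot("top");a=s["image"][215:315,310:440,::-1];b=t["image"][135:235,350:480,::-1]
cv2.imwrite("pics/a2.png",cv2.resize(np.hstack([a,b]),None,fx=3,fy=3,interpolation=2))
```

```text
pos [ 570.4 -388.   149.3] yaw 0.6465295526558243 d tool [  6.6   4.6 135.3] turn -0.0 F [-0.1 -0.6  0.8] w 50.23755575433213 0.0
```

View pics/a2.png

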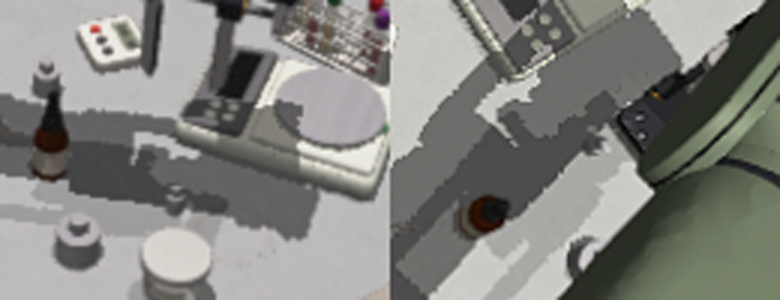

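The left half (scene) shows the 50 at crop (176,200), unobstructed, and the fingers above it by the balance. In the right half (top) the arm hides the weight. I'll check the tip projection and the distance to the balance.

Run:
```python
from h import *
s=ctrl.snapshot("scene");st=ctrl.state();p=np.array(st["position"]);y=np.array([.603,-.797,0])
print(proj(s,[p,p+25*y,p-25*y,p+38*y,p-38*y]))
D=cloud(s);r=np.hypot(D[...,0]-578,D[...,1]+387.5)
m=(r<90)&(D[...,2]>15)&(D[...,2]<60)
q=D[m]; q=q[np.hypot(q[:,0]-578,q[:,1]+387.5)>16]; x=np.array([.797,.603,0])
rel=q-[578,-387.5,0]; print(len(q)); k=np.argsort(np.hypot(rel[:,0],rel[:,1]))[:200:25]; print(np.c_[rel[k]@x,rel[k]@y,q[k]])
```

```text
[[370.5 246.9]
 [379.8 249.3]
 [361.3 244.5]
 [384.6 250.5]
 [356.6 243.3]]
96
[[  80.2   12.7  649.7 -349.2   26.4]
 [  84.9   -2.9  644.  -333.9   20.6]
 [  86.6    8.   651.9 -341.6   27. ]
 [  86.3   20.8  659.4 -351.9   19.7]]
```

Run:
```python
from h import *
s=ctrl.snapshot("scene");i=s["image"][195:295,330:430,::-1].copy();cv2.imwrite("pics/a3.png",cv2.resize(i,None,fx=6,fy=6,interpolation=2))
```

```text
(no output)
```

View pics/a3.png

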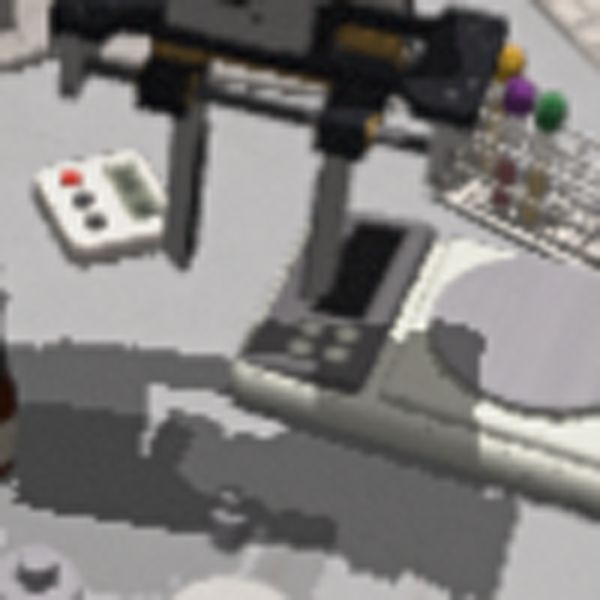

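The scene shows the fingertips at full-picture pixels (360,239) and (383,246). That is about 4 px higher than the TCP projection predicts, so I'll check it against the depth.

Run:
```python
from h import *
s=ctrl.snapshot("scene");D=cloud(s)
print(ctrl.state()["position"])
for (u0,u1) in((356,366),(378,388)):
    for v in range(228,250,2):
        w=D[v,u0:u1]; k=np.argmax(w[:,2]); print(v,u0+k,w[k])
```

```text
[ 570.6 -389.9  152.3]
228 359 [ 541.4 -370.5  215.8]
230 361 [ 543.2 -377.   213.1]
232 358 [ 540.5 -369.3  201.8]
234 359 [ 542.2 -371.9  196.3]
236 361 [ 548.  -373.7  188. ]
238 360 [ 543.2 -376.2  185.3]
240 362 [ 675.7 -230.4    4.5]
242 363 [ 673.4 -238.7    3.6]
244 361 [ -109.7 -1146.2  1074.8]
246 363 [ 663.7 -251.9    2. ]
248 362 [ 654.  -259.5    4.4]
228 384 [ 579.9 -420.4  235.2]
230 386 [ 583.7 -424.5  229.9]
232 383 [ 578.5 -420.2  222.5]
234 379 [ -109.7 -1146.2  1074.8]
236 385 [ 583.  -424.6  210.4]
238 384 [ 582.9 -422.1  201.8]
240 384 [ 582.9 -423.1  195.8]
242 384 [ 584.5 -422.6  187.8]
244 381 [ 579.8 -417.5  179.2]
246 385 [ 690.5 -318.5   41.4]
248 384 [ -109.7 -1146.2  1074.8]
```

Request:
{"method": "nudge_tcp", "body": {"plan": "50,0.3,0.23,1,0;50,0.35,0.23,2,0;50,0,0,3,0;50,0,0,3,0;50,0,0,2,0;50,0,0,0,0;50,0,0,0,0", "force": 15}}

```text
clock: 2.47
position: [578.0, -387.7, 39.2]
orientation: [-3.138, 0.001, 0.646]
contact_force: [0.4, 0.2, 1.0]
grip_width: 49.8
grip_force: 0.0
```

Run:
```python
from h import *
s=ctrl.snapshot("scene");D=cloud(s);st=ctrl.state();p=np.array(st["position"]);print(p,st["orientation"],proj(s,[p]))
y=np.array([.603,-.797,0]);x=np.array([.797,.603,0])
rel=D-p;a=rel@x;b=rel@y
for sg in(1,-1):
    m=(abs(a)<25)&(b*sg>15)&(b*sg<50)&(D[...,2]>p[2]-20)&(D[...,2]<p[2]+90); q=np.c_[a[m],b[m],D[...,2][m]]; q=q[np.argsort(q[:,2])]; print(q[:8],q[::20][:8],sep="\n")
cv2.imwrite("pics/a4.png",cv2.resize(s["image"][215:315,320:420,::-1],None,fx=6,fy=6,interpolation=2))
```

```text
[ 579.5 -388.9   41.5] [ 3.1 -0.   0.6] [[369.4 274.9]]
[[-11.1  22.4  64.1]
 [ -8.9  21.7  65.5]
 [-13.   25.4  67. ]
 [-10.5  27.3  69.2]
 [-10.6  30.   70.2]
 [-13.6  25.1  71.3]
 [-11.   21.6  71.4]
 [-11.   32.7  71.7]]
[[-11.1  22.4  64.1]
 [ -5.2  32.9  81.6]
 [ -7.1  32.1  94.3]
 [ -8.9  25.6 108.5]
 [ -8.3  24.  122.1]]
[[ -9.1 -31.8  65.3]
 [ -8.9 -29.1  66.1]
 [  3.2 -27.1  67.2]
 [ -8.5 -29.5  69.4]
 [ -7.7 -26.9  69.5]
 [-10.9 -34.5  69.8]
 [  2.5 -27.2  71.5]
 [-11.7 -31.5  71.6]]
[[ -9.1 -31.8  65.3]
 [-12.9 -34.6  79.3]
 [  5.6 -26.9  91.7]
 [-13.7 -36.3 105.7]
 [-11.7 -29.5 117.4]
 [-12.3 -35.9 130.3]]
```

View pics/a4.png

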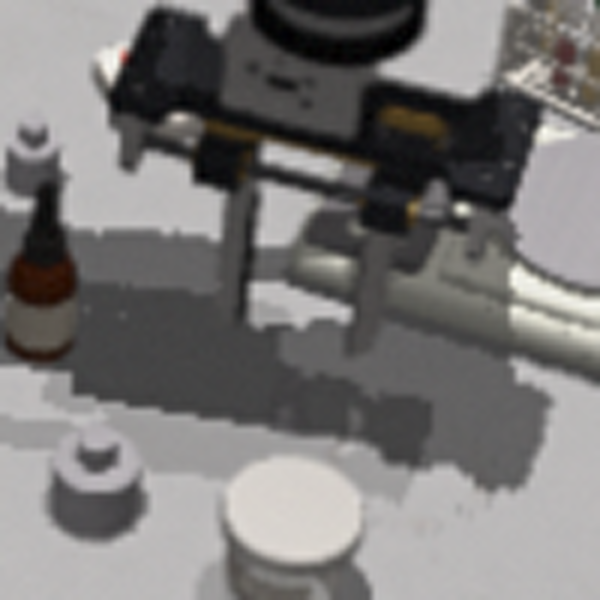

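The scene shows the tips around the 50 at crop (240,322) and (355,352). By depth they sit about 24 mm higher than the reported TCP, so I'll go on down slowly and watch the force.

Converted, 9 mm is 0.9.

Request:
{"method": "nudge_tcp", "body": {"plan": "50,0,0,0.9,0;50,0,0,0.9,0;50,0,0,0.9,0;50,0,0,0,0;50,0,0,0,0;50,0,0,0,0", "force": 15}}

```text
clock: 3.02
position: [579.4, -388.4, 14.1]
orientation: [3.142, -0.0, 0.647]
contact_force: [-0.0, 0.2, 0.5]
grip_width: 50.1
grip_force: 0.0
```

Run:
```python
from h import *
s=ctrl.snapshot("scene");D=cloud(s);st=ctrl.state();p=np.array(st["position"]);print(p,st["contact_force"],proj(s,[p]))
y=np.array([.603,-.797,0]);x=np.array([.797,.603,0])
rel=D-p;a=rel@x;b=rel@y
for sg in(1,-1):
    m=(abs(a)<25)&(b*sg>15)&(b*sg<50)&(D[...,2]>12)&(D[...,2]<p[2]+90); q=np.c_[a[m],b[m],D[...,2][m]]; q=q[np.argsort(q[:,2])]; print(q[:6],sep="\n")
cv2.imwrite("pics/a5.png",cv2.resize(s["image"][235:305,330:420,::-1],None,fx=6,fy=6,interpolation=2))
```

```text
[ 579.6 -388.6   14.4] [-0.2 -0.2 -0. ] [[368.5 281.6]]
[[ -9.6  24.6  39.7]
 [ -9.2  27.2  40.4]
 [-11.5  30.3  43.8]
 [-10.2  24.3  44.1]
 [ -9.8  26.9  44.8]
 [ -9.9  29.7  45.9]]
[[ -6.3 -27.5  36.6]
 [ -9.4 -29.6  38.7]
 [  5.2 -25.5  42.2]
 [ -8.8 -27.2  43. ]
 [ -7.2 -33.5  43. ]
 [ -4.6 -25.6  43.5]]
```

View pics/a5.png

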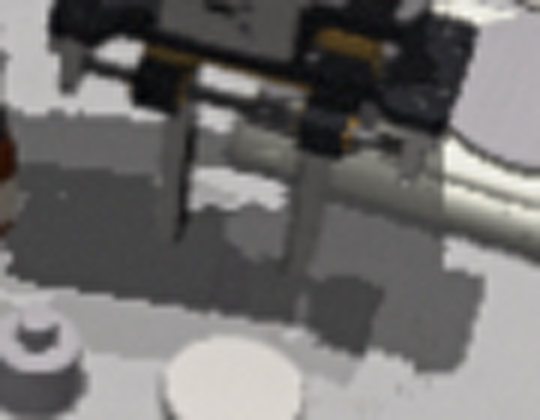

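By depth the tips are at about 38 mm, while the state says 14. A harmless test: close here. A width of 16 means the body is between the fingers, and 0 means they are still above the knob.

Request:
{"method": "nudge_tcp", "body": {"plan": "30,0,0,0,0;20,0,0,0,0;14,0,0,0,0;8,0,0,0,0;8,0,0,0,0;8,0,0,0,0", "force": 8}}

```text
clock: 3.57
position: [579.4, -388.4, 14.2]
orientation: [3.141, -0.0, 0.647]
contact_force: [0.2, -0.5, 0.5]
grip_width: 13.7
grip_force: 0.0
```

Request:
{"method": "nudge_tcp", "body": {"plan": "6,0,0,0,0;6,0,0,0,0;6,0,0,0,0", "force": 8}}

```text
clock: 3.82
position: [579.4, -388.4, 14.1]
orientation: [3.142, -0.0, 0.647]
contact_force: [-0.4, -0.3, -0.7]
grip_width: 6.1
grip_force: 0.0
```

Nothing was between the fingers, so the real tips are about 23 mm above the reported TCP. I'll reopen, go down to a reported z of -8 (tip about 15) and close.

Converted, 4 mm is 0.4, 7 mm is 0.7.

Request:
{"method": "nudge_tcp", "body": {"plan": "50,0,0,0,0;50,0,0,0,0;50,0,0,0,0;50,0,0,0,0;50,0,0,0,0;50,0,0,0,0;50,0,0,0.7,0;50,0,0,0.7,0;50,0,0,0.4,0;50,0,0,0.4,0", "force": 8}}

```text
clock: 4.65
position: [578.7, -387.8, -9.3]
orientation: [-3.14, 0.0, 0.647]
contact_force: [0.7, -0.5, 0.7]
grip_width: 50.1
grip_force: 0.0
```

Request:
{"method": "nudge_tcp", "body": {"plan": "50,0,0,0,0;30,0,0,0,0;20,0,0,0,0;12,0,0,0,0;12,0,0,0,0;12,0,0,0,0;12,0,0,0,0", "force": 10}}

```text
clock: 5.23
position: [579.5, -388.5, -7.6]
orientation: [3.141, -0.0, 0.647]
contact_force: [-0.2, 0.5, 0.4]
grip_width: 15.2
grip_force: 10.0
```

Gripped at 15 mm, which is the body of the 50. Lifting.

Converted, -20 mm is -2, -15 mm is -1.5.

Request:
{"method": "nudge_tcp", "body": {"plan": "10,0,0,0,0;10,0,0,-0.5,0;10,0,0,-1.5,0;10,0,0,-3,0;10,0,0,-3.5,0;10,0,0,-3.5,0;10,0,0,-3.5,0;10,0,0,-3.5,0;10,0,0,-3.5,0;10,0,0,-2,0", "force": 20}}

```text
clock: 6.07
position: [580.9, -389.6, 244.6]
orientation: [3.133, -0.002, 0.647]
contact_force: [0.4, -0.3, 0.5]
grip_width: 14.9
grip_force: 20.0
```

```bash
python3 go.py P 50 240
```

```text
pos [ 580.9 -389.6  244.6] yaw 0.6468691152662831 d tool [ 274.7 -608.1   -0.2] turn -0.0 F [ 0.4 -0.3  0.5] w 14.938436144487273 19.979052543640137
```

Request:
{"method": "nudge_tcp", "body": {"plan": "10,0.5,-1.1,0,0;10,1.2,-2.6,0,0;10,1.5,-3.4,0,0;10,1.5,-3.4,0,0;10,1.5,-3.4,0,0;10,1.5,-3.4,0,0;10,1.5,-3.4,0,0;10,1.5,-3.4,0,0;10,1.5,-3.4,0,0;10,1.5,-3.3,0,0"}}

```text
clock: 6.9
position: [502.4, -58.3, 238.6]
orientation: [3.14, -0.001, 0.647]
contact_force: [0.8, 0.7, 0.1]
grip_width: 14.7
grip_force: 20.0
```

Request:
{"method": "nudge_tcp", "body": {"plan": "10,1.5,-3.4,0,0;10,1.5,-3.4,0,0;10,1.5,-3.4,0,0;10,1.5,-3.4,0,0;10,1.5,-3.4,0,0;10,1.5,-3.4,0,0;10,1.5,-3.4,0,0;10,1.5,-3.4,0,0;10,1,-1.7,0,0;10,0.5,-0.8,0,0"}}

```text
clock: 7.73
position: [431.0, 261.0, 238.6]
orientation: [-3.142, -0.002, 0.651]
contact_force: [0.1, 0.7, -0.6]
grip_width: 14.7
grip_force: 20.0
```

Request:
{"method": "nudge_tcp", "body": {"plan": "10,0,0,0,0;10,0,0,0,0"}}

```text
clock: 7.9
position: [432.1, 257.9, 237.7]
orientation: [3.14, -0.0, 0.647]
contact_force: [-0.3, -0.2, -0.3]
grip_width: 15.0
grip_force: 20.0
```

```bash
python3 go.py P 50 40
```

Run:
```python
from h import *
s=ctrl.snapshot("scene");cv2.imwrite("pics/a6.png",s["image"][:,:,::-1])
```

```text
pos [432.1 257.9 237.7] yaw 0.6473046645232488 d tool [  3.2  -2.  197.7] turn 0.0 F [-0.3 -0.2 -0.3] w 14.992525257819128 19.9791419506073
```

View pics/a6.png

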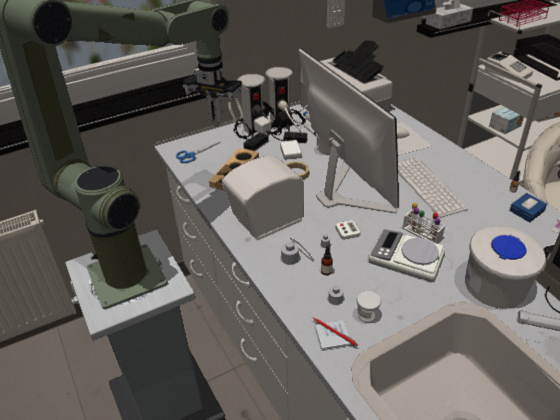

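The scene now shows the block (pockets around (240,160)), the 500 clear at (290,252) and the 50 gone from its place. I'll cross-check the pockets and the 500 from this view.

Run:
```python
from h import *
s=ctrl.snapshot("scene");D=cloud(s)
cv2.imwrite("pics/a7.png",cv2.resize(s["image"][135:195,200:270,::-1],None,fx=8,fy=8,interpolation=2))
h=cv2.cvtColor(s["image"],cv2.COLOR_RGB2GRAY); k=np.uint8(h<60); k[:145]=0;k[192:]=0;k[:,:205]=0;k[:,262:]=0
for q in cv2.findContours(k,0,1)[0]:
    if cv2.contourArea(q)>12: e=cv2.fitEllipse(q); print(e,plane(s,[e[0]],16)[0],plane(s,[e[0]],26)[0])
for n,P,h in((500,(447.5,-184),59),(100,(568,-187),41),(200,(471,-386),49)):
    r=np.hypot(D[...,0]-P[0],D[...,1]-P[1]); m=(r<40)&(D[...,2]>10)&(D[...,2]<h+12); q=D[m]; print(n,(q.min(0)+q.max(0))/2,q[:,2].max())
# gripped weight and tips
st=ctrl.state();p=np.array(st["position"]);R=Ro.from_euler('xyz',[np.pi,0,.647]).as_matrix()
r=np.hypot(D[...,0]-p[0],D[...,1]-p[1]); m=(r<45)&(D[...,2]>p[2]-25)&(D[...,2]<p[2]+60)
q=D[m]-p; L=np.c_[q@R[:,0],q@R[:,1],q[:,2]]; L=L[np.argsort(L[:,2])]; print(len(L)); print(L[:24:2])
```

```text
((219.041015625, 184.10447692871094), (5.621583461761475, 7.542943000793457), 13.207624435424805) [415.3 255.1  16. ] [410.4 241.8  26. ]
((233.55934143066406, 165.4489288330078), (3.882568597793579, 10.453364372253418), 68.38638305664062) [510.2 334.8  16. ] [504.3 320.8  26. ]
((243.46653747558594, 156.12046813964844), (5.98179292678833, 14.477575302124023), 85.6446304321289) [569.8 372.4  16. ] [563.4 358.1  26. ]
((252.67434692382812, 146.8885498046875), (4.9095330238342285, 18.26889991760254), 90.79235076904297) [629.9 412.9  16. ] [622.9 398.2  26. ]
500 [ 444.9 -185.    37.3] 64.47712630306137
100 [ 566.1 -188.1   27.5] 44.665854842073486
200 [ 469.3 -386.9   31.4] 52.795275893896815
139
[[ -5.3   3.1   8.4]
 [ -2.    5.2  10.8]
 [ -6.    0.1  11.8]
 [ -2.4  -1.7  13.3]
 [-15.1   5.4  14. ]
 [ -2.1   5.7  14.6]
 [ -9.9  -0.8  17.4]
 [ -6.2  -2.7  18.8]
 [ -3.2  -4.2  20.6]
 [-10.8   3.9  22.5]
 [ -5.7 -13.6  23.8]
 [ -4.6  -6.7  24.6]]
```

View pics/a7.png

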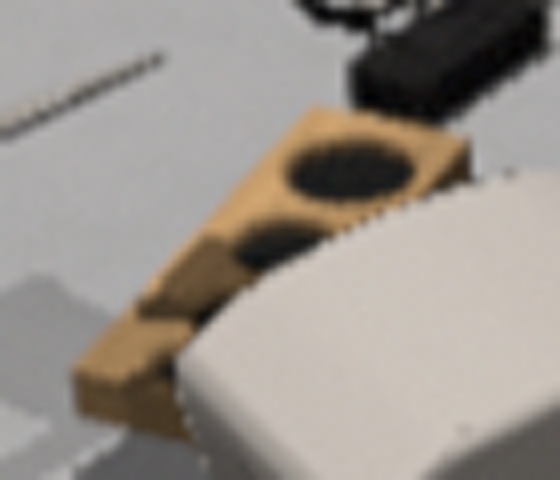

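Run:
```python
from h import *
t=ctrl.snapshot("top");hsv=cv2.cvtColor(t["image"],cv2.COLOR_RGB2HSV)
m=np.uint8((hsv[...,0]>8)&(hsv[...,0]<28)&(hsv[...,1]>80)&(hsv[...,2]>60));m[:155]=0;m[250:]=0;m[:,:118]=0;m[:,198:]=0
q=max(cv2.findContours(m,0,1)[0],key=cv2.contourArea);P=np.float32(plane(t,q[:,0],26)[:,:2]);r=cv2.minAreaRect(P);print("hue rect",r)
C=cloud(t);z=C[...,2];d=np.uint8((z>13)&(z<36));d[:155]=0;d[250:]=0;d[:,:118]=0;d[:,198:]=0;d=cv2.morphologyEx(d,3,np.ones((5,5)))
q=max(cv2.findContours(d,0,1)[0],key=cv2.contourArea);print("depth rect",cv2.minAreaRect(np.float32(plane(t,q[:,0],26)[:,:2])))
u=np.array([135,102])/169.2
for c in(r[0],): print([np.array(c)+u*k for k in(-93,-49,7,75)])
p=plane(t,[(175.4,230.5),(166.2,217.1),(155.1,200.3),(141.5,180.1)],23);print(p)
```

```text
hue rect ((508.84234619140625, 314.531005859375), (240.1480712890625, 86.75186157226562), 36.998817443847656)
depth rect ((508.3675842285156, 314.5492858886719), (240.54989624023438, 86.04591369628906), 37.38398361206055)
[array([434.6, 258.5]), array([469.7, 285. ]), array([514.4, 318.8]), array([568.7, 359.7])]
[[434.8 260.3  23. ]
 [469.9 287.2  23. ]
 [514.4 320.3  23. ]
 [568.7 361.5  23. ]]
```

Both views put the pockets, taken at the rim, within about 3 mm of each other. I'll use the averages: 50 (434,258.5), 100 (468.5,285.5), 200 (513,319), 500 (567,360). At the grip the weight's foot sat 7.6 mm above the reported z, so it reaches the pad at a reported z of about 8.4.

```bash
sed -i 's/^P=.*/P={50:(434,258.5),100:(468.5,285.5),200:(513,319),500:(567,360)}/' go.py
```

Request:
{"method": "nudge_tcp", "body": {"plan": "10,0.1,0.05,1.5,0;10,0.1,0.05,3,0;10,0,0,3.5,0;10,0,0,3.5,0;10,0,0,3.5,0;10,0,0,3,0;10,0,0,1.5,0;10,0,0,0.7,0;10,0,0,0,0;10,0,0,0,0"}}

```text
clock: 8.88
position: [435.0, 258.3, 35.8]
orientation: [3.141, -0.001, 0.646]
contact_force: [0.1, 0.2, -0.4]
grip_width: 14.8
grip_force: 20.0
```

```bash
python3 go.py P 50 8.4
```

```text
pos [435.  258.3  35.8] yaw 0.6455410020869587 d tool [-0.8 -0.8 27.4] turn -0.001 F [ 0.1  0.2 -0.4] w 14.755620935367995 19.97932255268097
```

Request:
{"method": "nudge_tcp", "body": {"plan": "10,-0.04,-0.04,0.6,0;10,0,0,0.6,0;10,0,0,0.6,0;10,0,0,0.3,0;10,0,0,0.2,0;10,0,0,0.2,0;10,0,0,0,0"}}

```text
clock: 9.47
position: [433.1, 258.8, 9.7]
orientation: [-3.141, 0.001, 0.647]
contact_force: [0.2, -0.5, 0.1]
grip_width: 14.9
grip_force: 20.0
```

Request:
{"method": "nudge_tcp", "body": {"plan": "10,0,0,0.1,0;10,0,0,0.1,0;10,0,0,0,0"}}

```text
clock: 9.72
position: [433.8, 259.0, 8.3]
orientation: [3.142, -0.001, 0.647]
contact_force: [-0.0, 0.0, 0.1]
grip_width: 14.8
grip_force: 20.0
```

```bash
python3 go.py P 50 8.4
```

```text
pos [433.8 259.    8.3] yaw 0.6468402099038466 d tool [-0.1  0.5 -0.1] turn -0.0 F [-0.   0.   0.1] w 14.820456349031215 19.98141199350357
```

Converted, 1 mm is 0.1.

Request:
{"method": "nudge_tcp", "body": {"plan": "10,0,0,0.1,0;10,0,0,0,0", "force": 12}}

```text
clock: 9.88
position: [434.1, 259.3, 8.2]
orientation: [3.142, -0.001, 0.647]
contact_force: [-1.6, -0.3, 6.4]
grip_width: 15.1
grip_force: 12.0
```

Request:
{"method": "nudge_tcp", "body": {"plan": "10,0,0,0.1,0;10,0,0,0,0"}}

```text
clock: 10.05
position: [434.3, 259.5, 8.0]
orientation: [-3.142, -0.002, 0.647]
contact_force: [-3.3, 0.0, 10.7]
grip_width: 15.5
grip_force: 12.1
```

It touched at 8.2, as expected for the pad. Releasing and rising.

The manual's scale: shifts go in cm and turns go in units of 0.1 rad. Converting my numbers, -35 mm is -3.5, -30 mm is -3.

Request:
{"method": "nudge_tcp", "body": {"plan": "10,0,0,-0.1,0;16,0,0,0,0;20,0,0,0,0;26,0,0,0,0;30,0,0,0,0;30,0,0,0,0;30,0,0,-0.5,0;30,0,0,-1.5,0;40,0,0,-3,0;50,0,0,-3.5,0", "force": 8}}

```text
clock: 10.88
position: [431.1, 257.8, 91.0]
orientation: [-3.14, 0.006, 0.647]
contact_force: [0.8, -0.2, 0.2]
grip_width: 40.1
grip_force: 0.0
```

Request:
{"method": "nudge_tcp", "body": {"plan": "60,0,0,-3.5,0;60,0,0,-3.5,0;60,0,0,-3.5,0;60,0,0,-3,0;60,0,0,-2,0"}}

```text
clock: 11.3
position: [434.8, 259.3, 251.5]
orientation: [3.14, -0.006, 0.647]
contact_force: [0.8, 0.2, 0.7]
grip_width: 60.1
grip_force: 0.0
```

```bash
python3 go.py W 100 240
```

```text
pos [434.8 259.3 251.5] yaw 0.6468332618687915 d tool [-162.5  436.6   11.3] turn -0.0 F [0.8 0.2 0.7] w 60.1188368967694 0.0
```

Converted, 14 mm is 1.4, 34 mm is 3.4.

Request:
{"method": "nudge_tcp", "body": {"plan": "60,-0.5,1.4,0,0;60,-1.2,3.2,0,0;60,-1.3,3.4,0,0;60,-1.3,3.4,0,0;60,-1.3,3.4,0,0;60,-1.3,3.4,0,0;60,-1.3,3.4,0,0;60,-1.3,3.4,0,0;60,-1.3,3.4,0,0;60,-1.3,3.4,0,0"}}

```text
clock: 12.13
position: [528.6, -69.7, 247.4]
orientation: [3.141, -0.0, 0.647]
contact_force: [0.8, -0.2, -0.3]
grip_width: 59.8
grip_force: 0.0
```

Request:
{"method": "nudge_tcp", "body": {"plan": "60,-1.3,3.5,0,0;60,-1.3,3.5,0,0;60,-1.3,3.4,0,0;60,-1,2,0,0;60,-0.4,0.8,0,0;60,0,0,0,0;60,0,0,0,0"}}

```text
clock: 12.72
position: [565.5, -204.4, 246.9]
orientation: [-3.14, -0.0, 0.647]
contact_force: [-0.4, 0.2, 0.5]
grip_width: 60.1
grip_force: 0.0
```

Run:
```python
from h import *
t=ctrl.snapshot("top");C=cloud(t)
c=np.array([434.,258.5]);r=np.hypot(C[...,0]-c[0],C[...,1]-c[1]);m=(r<25)&(C[...,2]>33);q=C[m];print("placed50",len(q),q.mean(0),(q.min(0)+q.max(0))/2,q[:,2].max())
cv2.imwrite("pics/b1.png",cv2.resize(t["image"][150:255,110:210,::-1],None,fx=5,fy=5,interpolation=2))
```

```bash
python3 go.py W 100 -8
```

```text
placed50 26 [435.5 255.8  44.8] [435.4 256.   44.7] 54.22554171456204
pos [ 565.5 -203.7  247.1] yaw 0.647661612240072 d tool [ 12.2 -11.4 255.1] turn 0.001 F [-0.1 -0.1  0.7] w 60.01760586082249 0.0
```

View pics/b1.png

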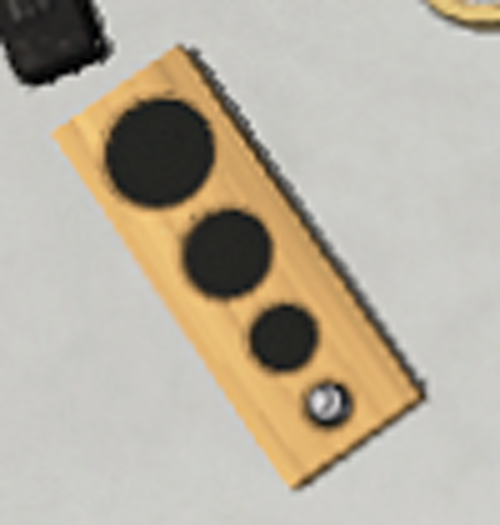

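The 50 stands upright and centred in the smallest pocket (crop (328,402)). Now the 100.

Converted, 15 mm is 1.5, 10 mm is 1.

Request:
{"method": "nudge_tcp", "body": {"plan": "60,0.6,-0.6,1.5,0;60,0.6,-0.55,3,0;60,0,0,3.5,0;60,0,0,3.5,0;60,0,0,3.5,0;60,0,0,3,0;60,0,0,2,0;60,0,0,1,0;60,0,0,0,0;60,0,0,0,0", "force": 10}}

```text
clock: 13.6
position: [568.9, -187.8, 37.8]
orientation: [3.141, -0.0, 0.648]
contact_force: [1.1, -0.4, 0.2]
grip_width: 60.1
grip_force: 0.0
```

```bash
python3 go.py W 100 -8
```

```text
pos [ 568.9 -187.8   37.8] yaw 0.6482147761430306 d tool [-0.  -1.  45.8] turn 0.001 F [ 1.1 -0.4  0.2] w 60.124167815914895 0.0
```

Converted, 14 mm is 1.4, 12 mm is 1.2.

Request:
{"method": "nudge_tcp", "body": {"plan": "60,0,-0.05,1.2,0;60,0,-0.05,1.4,0;60,0,0,1.2,0;60,0,0,0.5,0;60,0,0,0.25,0;60,0,0,0,0;60,0,0,0,0;45,0,0,0,0;35,0,0,0,0;24,0,0,0,0", "force": 10}}

```text
clock: 14.43
position: [568.3, -188.2, -7.8]
orientation: [3.141, -0.001, 0.647]
contact_force: [0.2, -0.6, -0.8]
grip_width: 43.6
grip_force: 0.0
```

Request:
{"method": "nudge_tcp", "body": {"plan": "24,0,0,0,0;24,0,0,0,0;24,0,0,0,0;24,0,0,0,0"}}

```text
clock: 14.77
position: [567.9, -187.9, -8.2]
orientation: [3.142, -0.0, 0.647]
contact_force: [-0.9, -0.1, 1.1]
grip_width: 27.5
grip_force: 10.0
```

Converted, -35 mm is -3.5, -30 mm is -3.

Request:
{"method": "nudge_tcp", "body": {"plan": "22,0,0,0,0;22,0,0,-0.5,0;22,0,0,-1.5,0;22,0,0,-3,0;22,0,0,-3.5,0;22,0,0,-3.5,0;22,0,0,-3.5,0;22,0,0,-3.5,0;22,0,0,-3.5,0;22,0,0,-2,0", "force": 25}}

```text
clock: 15.6
position: [569.4, -188.7, 241.8]
orientation: [3.136, -0.003, 0.647]
contact_force: [1.4, 0.3, 0.3]
grip_width: 27.1
grip_force: 25.0
```

Request:
{"method": "nudge_tcp", "body": {"plan": "22,0.5,-1.1,0,0;22,1.2,-2.6,0,0;22,1.5,-3.4,0,0;22,1.5,-3.3,0,0;22,1.5,-3.2,0,0;22,1.5,-3.2,0,0;22,1.5,-3.2,0,0;22,1.5,-3.2,0,0;22,1.5,-3.2,0,0;22,1.5,-3.2,0,0"}}

```text
clock: 16.43
position: [496.1, 132.9, 234.1]
orientation: [-3.139, 0.003, 0.647]
contact_force: [0.6, -0.5, -1.2]
grip_width: 27.6
grip_force: 25.0
```

Request:
{"method": "nudge_tcp", "body": {"plan": "22,1.6,-3.2,0,0;22,1.6,-3.2,0,0;22,1.6,-3.2,0,0;22,1.3,-2.6,0,0;22,0.7,-1.4,0,0;22,0,0,0,0;22,0,0,0,0"}}

```text
clock: 17.02
position: [469.1, 280.7, 234.4]
orientation: [-3.141, 0.004, 0.649]
contact_force: [0.9, 0.7, -0.9]
grip_width: 27.0
grip_force: 25.0
```

```bash
python3 go.py P 100 8
```

```text
pos [469.1 280.7 234.4] yaw 0.6492636032230732 d tool [  3.3  -4.  226.4] turn 0.002 F [ 0.9  0.7 -0.9] w 26.98214782264857 24.99973565340042
```

Converted, 5 mm is 0.5, 35 mm is 3.5.

Request:
{"method": "nudge_tcp", "body": {"plan": "22,0.15,-0.2,1.5,0;22,0.15,-0.2,3,0;22,0,0,3.5,0;22,0,0,3.5,0;22,0,0,3.5,0;22,0,0,3,0;22,0,0,1.5,0;22,0,0,0.5,0;22,0,0,0,0;22,0,0,0,0"}}

```text
clock: 17.85
position: [471.7, 284.8, 37.1]
orientation: [3.141, -0.001, 0.646]
contact_force: [0.5, 0.5, -0.9]
grip_width: 27.4
grip_force: 25.0
```

```bash
python3 go.py P 100 8
```

```text
pos [471.7 284.8  37.1] yaw 0.6457255043952026 d tool [-2.2 -2.5 29.1] turn -0.001 F [ 0.5  0.5 -0.9] w 27.388052295154385 24.999802708625793
```

Converted, 6 mm is 0.6, 5 mm is 0.5.

Request:
{"method": "nudge_tcp", "body": {"plan": "22,-0.1,-0.1,0.5,0;22,-0.08,-0.08,0.6,0;22,0,0,0.6,0;22,0,0,0.4,0;22,0,0,0.3,0;22,0,0,0.2,0;22,0,0,0.1,0;22,0,0,0,0;22,0,0,0,0", "force": 15}}

```text
clock: 18.6
position: [468.7, 285.8, 9.6]
orientation: [3.142, -0.0, 0.647]
contact_force: [0.6, -0.1, 0.3]
grip_width: 27.6
grip_force: 15.0
```

```bash
python3 go.py P 100 8
```

```text
pos [468.7 285.8   9.6] yaw 0.646827806366445 d tool [-0.3  0.1  1.6] turn -0.0 F [ 0.6 -0.1  0.3] w 27.627385835222036 14.99981626868248
```

Request:
{"method": "nudge_tcp", "body": {"plan": "22,0,0,0.1,0;22,0,0,0,0"}}

```text
clock: 18.77
position: [468.7, 285.7, 8.7]
orientation: [3.142, -0.0, 0.647]
contact_force: [-1.1, 0.4, -1.3]
grip_width: 27.3
grip_force: 15.0
```

Converted, 1 mm is 0.1.

Request:
{"method": "nudge_tcp", "body": {"plan": "22,0,0,0.1,0;22,0,0,0,0"}}

```text
clock: 18.93
position: [468.9, 285.8, 7.8]
orientation: [3.141, -0.001, 0.647]
contact_force: [0.6, 0.5, -0.6]
grip_width: 27.1
grip_force: 15.0
```

Request:
{"method": "nudge_tcp", "body": {"plan": "22,0,0,0.1,0;22,0,0,0,0"}}

```text
clock: 19.1
position: [468.9, 285.9, 7.7]
orientation: [3.141, -0.0, 0.647]
contact_force: [-2.9, -0.9, 6.2]
grip_width: 27.5
grip_force: 15.0
```

Converted, -35 mm is -3.5, -30 mm is -3.

Request:
{"method": "nudge_tcp", "body": {"plan": "22,0,0,-0.05,0;28,0,0,0,0;32,0,0,0,0;38,0,0,0,0;42,0,0,0,0;42,0,0,0,0;42,0,0,-0.5,0;42,0,0,-1.5,0;50,0,0,-3,0;60,0,0,-3.5,0", "force": 10}}

```text
clock: 19.93
position: [466.2, 284.7, 90.8]
orientation: [-3.14, 0.006, 0.647]
contact_force: [0.4, -1.1, -0.6]
grip_width: 52.3
grip_force: 0.0
```

Request:
{"method": "nudge_tcp", "body": {"plan": "70,0,0,-3.5,0;70,0,0,-3.5,0;70,0,0,-3.5,0;70,0,0,-3,0;70,0,0,-2,0;70,0,0,0,0"}}

```text
clock: 20.43
position: [471.8, 287.1, 253.8]
orientation: [3.139, -0.011, 0.647]
contact_force: [0.8, -0.5, 0.5]
grip_width: 69.9
grip_force: 0.0
```

```bash
python3 go.py W 200 240
```

```text
pos [471.8 287.1 253.8] yaw 0.6468812132541197 d tool [-406.5  536.6   10.7] turn -0.0 F [ 0.8 -0.5  0.5] w 69.88559220269418 0.0
```

Converted, 26 mm is 2.6, -20 mm is -2.

Request:
{"method": "nudge_tcp", "body": {"plan": "70,-0.8,1.1,0,0;70,-2,2.6,0,0;70,-2.2,2.9,0,0;70,-2.2,2.9,0,0;70,-2.2,2.9,0,0;70,-2.2,2.9,0,0;70,-2.2,2.9,0,0;70,-2.2,2.9,0,0;70,-2.2,2.9,0,0;70,-2.2,2.9,0,0"}}

```text
clock: 21.27
position: [465.3, -53.8, 244.4]
orientation: [-3.138, 0.003, 0.646]
contact_force: [0.9, 0.1, -0.5]
grip_width: 70.2
grip_force: 0.0
```

Request:
{"method": "nudge_tcp", "body": {"plan": "70,-2.2,2.9,0,0;70,-2.2,2.9,0,0;70,-2.2,2.9,0,0;70,-2.2,2.9,0,0;70,-2.2,2.9,0,0;70,-2.2,2.9,0,0;70,-2.2,2.9,0,0;70,-2.2,2.9,0,0;70,-1.4,1.8,0,0;70,-0.5,0.7,0,0"}}

```text
clock: 22.1
position: [464.3, -377.3, 243.6]
orientation: [-3.137, 0.002, 0.643]
contact_force: [-0.2, 0.1, -0.3]
grip_width: 70.2
grip_force: 0.0
```

Request:
{"method": "nudge_tcp", "body": {"plan": "70,0,0,0,0;70,0,0,0,0"}}

```text
clock: 22.27
position: [466.0, -373.3, 245.3]
orientation: [-3.138, -0.0, 0.646]
contact_force: [-0.4, 0.7, -0.4]
grip_width: 70.1
grip_force: 0.0
```

```bash
python3 go.py W 200 -6
```

Run:
```python
from h import *
t=ctrl.snapshot("top");C=cloud(t)
for c in((434.,258.5),(468.5,285.5)):
    r=np.hypot(C[...,0]-c[0],C[...,1]-c[1]);m=(r<22)&(C[...,2]>33);q=C[m];print(len(q),(q.min(0)+q.max(0))/2,q[:,2].max())
```

```text
pos [ 466.  -373.3  245.3] yaw 0.6463142658009395 d tool [ -3.7  14.1 251.2] turn -0.001 F [-0.4  0.7 -0.4] w 70.10956474504115 0.0
26 [435.4 256.2  43.3] 53.244289256733964
96 [471.2 284.8  47.1] 59.465588416447304
```

Request:
{"method": "nudge_tcp", "body": {"plan": "70,-0.2,0.7,1.5,0;70,-0.15,0.7,3,0;70,0,0,3.5,0;70,0,0,3.5,0;70,0,0,3.5,0;70,0,0,3,0;70,0,0,2,0;70,0,0,0.5,0;70,0,0,0,0;70,0,0,0,0", "force": 15}}

```text
clock: 23.15
position: [473.8, -387.4, 43.4]
orientation: [3.14, -0.0, 0.648]
contact_force: [0.4, -0.0, 0.4]
grip_width: 70.0
grip_force: 0.0
```

```bash
python3 go.py W 200 -7
```

```text
pos [ 473.8 -387.4   43.4] yaw 0.6482512576813328 d tool [-1.4 -2.9 50.4] turn 0.001 F [ 0.4 -0.   0.4] w 69.98448882509278 0.0
```

Request:
{"method": "nudge_tcp", "body": {"plan": "70,-0.07,-0.1,1.2,0;70,-0.07,-0.1,1.4,0;70,0,0,1.4,0;70,0,0,0.7,0;70,0,0,0.3,0;70,0,0,0,0;70,0,0,0,0;55,0,0,0,0;45,0,0,0,0;36,0,0,0,0", "force": 15}}

```text
clock: 23.98
position: [470.9, -387.5, -7.1]
orientation: [3.14, -0.0, 0.647]
contact_force: [0.3, -0.6, 0.2]
grip_width: 53.6
grip_force: 0.0
```

Request:
{"method": "nudge_tcp", "body": {"plan": "36,0,0,0,0;36,0,0,0,0;36,0,0,0,0;36,0,0,0,0"}}

```text
clock: 24.32
position: [470.4, -386.9, -7.6]
orientation: [-3.141, 0.0, 0.647]
contact_force: [-1.6, 1.9, 3.0]
grip_width: 39.4
grip_force: 15.0
```

Converted, -20 mm is -2, -35 mm is -3.5.

Request:
{"method": "nudge_tcp", "body": {"plan": "34,0,0,0,0;34,0,0,-0.5,0;34,0,0,-1.5,0;34,0,0,-3,0;34,0,0,-3.5,0;34,0,0,-3.5,0;34,0,0,-3.5,0;34,0,0,-3.5,0;34,0,0,-3.5,0;34,0,0,-2,0", "force": 30}}

```text
clock: 25.15
position: [471.7, -388.3, 241.9]
orientation: [3.135, -0.001, 0.647]
contact_force: [0.4, -0.1, -0.8]
grip_width: 39.4
grip_force: 30.0
```

Request:
{"method": "nudge_tcp", "body": {"plan": "34,0.8,-0.9,0,0;34,2,-2.3,0,0;34,2.5,-2.9,0,0;34,2.5,-2.9,0,0;34,2.5,-2.9,0,0;34,2.5,-2.9,0,0;34,2.5,-2.9,0,0;34,2.5,-2.9,0,0;34,2.5,-2.9,0,0;34,2.5,-2.9,0,0"}}

```text
clock: 25.98
position: [491.2, -36.0, 234.4]
orientation: [-3.138, 0.002, 0.647]
contact_force: [0.3, 0.5, -1.0]
grip_width: 39.2
grip_force: 30.0
```

Request:
{"method": "nudge_tcp", "body": {"plan": "34,2.5,-2.9,0,0;34,2.5,-2.9,0,0;34,2.5,-2.9,0,0;34,2.5,-2.9,0,0;34,2.5,-2.9,0,0;34,2.5,-2.9,0,0;34,2.5,-2.9,0,0;34,2.5,-2.9,0,0;34,1.8,-2.5,0,0;34,1,-1.5,0,0"}}

```text
clock: 26.82
position: [508.5, 319.0, 233.7]
orientation: [-3.139, 0.004, 0.65]
contact_force: [0.0, 0.3, -2.1]
grip_width: 39.4
grip_force: 30.0
```

Request:
{"method": "nudge_tcp", "body": {"plan": "34,0,0,0,0;34,0,0,0,0"}}

```text
clock: 26.98
position: [509.1, 316.0, 234.2]
orientation: [-3.141, 0.005, 0.649]
contact_force: [-0.2, -0.1, -1.6]
grip_width: 39.5
grip_force: 30.0
```

```bash
python3 go.py P 200 8
```

```text
pos [509.1 316.  234.2] yaw 0.6494025140848763 d tool [  5.9   0.1 226.2] turn 0.002 F [-0.2 -0.1 -1.6] w 39.53491266300832 29.99907910823822
```

Request:
{"method": "nudge_tcp", "body": {"plan": "34,0.25,0.05,1.5,0;34,0.2,0.05,3,0;34,0,0,3.5,0;34,0,0,3.5,0;34,0,0,3.5,0;34,0,0,3,0;34,0,0,1.2,0;34,0,0,0.5,0;34,0,0,0,0;34,0,0,0,0"}}

```text
clock: 27.82
position: [517.0, 317.6, 41.8]
orientation: [3.141, -0.003, 0.646]
contact_force: [0.9, -0.6, -1.6]
grip_width: 39.2
grip_force: 30.0
```

```bash
python3 go.py P 200 8
```

```text
pos [517.  317.6  41.8] yaw 0.6461537095493977 d tool [-2.4 -3.6 33.8] turn -0.001 F [ 0.9 -0.6 -1.6] w 39.22073773804807 29.99908357858658
```

Request:
{"method": "nudge_tcp", "body": {"plan": "34,-0.1,-0.15,0.4,0;34,-0.05,-0.05,0.4,0;34,0,0,0,0;34,0,0,0,0", "force": 20}}

```text
clock: 28.15
position: [513.2, 318.3, 32.6]
orientation: [3.141, -0.001, 0.647]
contact_force: [-0.3, -0.1, -2.4]
grip_width: 39.5
grip_force: 20.0
```

```bash
python3 go.py P 200 8
```

```text
pos [513.2 318.3  32.6] yaw 0.6471285835086698 d tool [ 0.2 -0.7 24.6] turn 0.0 F [-0.3 -0.1 -2.4] w 39.46229621822502 19.99906450510025
```

Request:
{"method": "nudge_tcp", "body": {"plan": "34,0,-0.04,0.5,0;34,0,0,0.5,0;34,0,0,0.5,0;34,0,0,0.4,0;34,0,0,0.3,0;34,0,0,0.1,0;34,0,0,0,0;34,0,0,0,0"}}

```text
clock: 28.82
position: [513.0, 318.5, 9.0]
orientation: [3.142, -0.0, 0.647]
contact_force: [0.1, -0.2, -2.6]
grip_width: 39.4
grip_force: 20.0
```

Request:
{"method": "nudge_tcp", "body": {"plan": "34,0,0,0.1,0;34,0,0,0,0"}}

```text
clock: 28.98
position: [513.4, 318.6, 8.4]
orientation: [3.141, -0.001, 0.647]
contact_force: [1.2, 0.4, -0.8]
grip_width: 39.4
grip_force: 20.0
```

Request:
{"method": "nudge_tcp", "body": {"plan": "34,0,0,0.1,0;34,0,0,0,0"}}

```text
clock: 29.15
position: [513.4, 318.6, 8.3]
orientation: [3.141, -0.001, 0.647]
contact_force: [-2.1, -1.2, 4.4]
grip_width: 39.8
grip_force: 20.0
```

Contact at the expected height again. Releasing and going to the 500.

Converted, -5 mm is -0.5, -35 mm is -3.5.

Request:
{"method": "nudge_tcp", "body": {"plan": "34,0,0,-0.03,0;41,0,0,0,0;46,0,0,0,0;52,0,0,0,0;56,0,0,0,0;56,0,0,0,0;56,0,0,-0.5,0;56,0,0,-1.5,0;60,0,0,-3,0;70,0,0,-3.5,0", "force": 10}}

```text
clock: 29.98
position: [510.6, 317.4, 90.9]
orientation: [-3.14, 0.006, 0.647]
contact_force: [0.2, 0.2, -0.4]
grip_width: 63.6
grip_force: 0.0
```

Request:
{"method": "nudge_tcp", "body": {"plan": "85,0,0,-3.5,0;85,0,0,-3.5,0;85,0,0,-3.5,0;85,0,0,-3,0;85,0,0,-2,0;85,0,0,0,0"}}

```text
clock: 30.48
position: [516.1, 319.9, 254.5]
orientation: [3.139, -0.012, 0.647]
contact_force: [1.5, -0.1, -0.3]
grip_width: 84.9
grip_force: 0.0
```

```bash
python3 go.py W 500 240
```

```text
pos [516.1 319.9 254.5] yaw 0.6468676420557338 d tool [-358.6  360.7   11.3] turn -0.0 F [ 1.5 -0.1 -0.3] w 84.93911698451573 0.0
```

```bash
sed -i 's/500:(447.5,-184)/500:(446.5,-184)/' go.py
```

Request:
{"method": "nudge_tcp", "body": {"plan": "85,-0.9,0.9,0,0;85,-2,2,0,0;85,-2.5,2.5,0,0;85,-2.5,2.5,0,0;85,-2.5,2.5,0,0;85,-2.5,2.5,0,0;85,-2.5,2.5,0,0;85,-2.5,2.5,0,0;85,-2.5,2.5,0,0;85,-2.5,2.5,0,0"}}

```text
clock: 31.32
position: [465.3, -4.1, 244.4]
orientation: [-3.138, 0.004, 0.647]
contact_force: [1.1, -0.8, 0.4]
grip_width: 85.2
grip_force: 0.0
```

Request:
{"method": "nudge_tcp", "body": {"plan": "85,-2.5,2.5,0,0;85,-2.5,2.5,0,0;85,-2.5,2.5,0,0;85,-2.5,2.5,0,0;85,-1.8,1.8,0,0;85,-0.9,0.9,0,0;85,0,0,0,0;85,0,0,0,0"}}

```text
clock: 31.98
position: [442.2, -179.5, 245.7]
orientation: [-3.138, 0.0, 0.645]
contact_force: [0.0, 0.6, 0.5]
grip_width: 85.2
grip_force: 0.0
```

```bash
python3 go.py W 500 -6
```

Run:
```python
from h import *
t=ctrl.snapshot("top");C=cloud(t)
for c in((434.,258.5),(468.5,285.5),(513,319)):
    r=np.hypot(C[...,0]-c[0],C[...,1]-c[1]);m=(r<25)&(C[...,2]>33);q=C[m];print(len(q),(q.min(0)+q.max(0))/2,q[:,2].max())
```

```text
pos [ 442.2 -179.5  245.7] yaw 0.6453916068388612 d tool [  0.9   7.1 251.7] turn -0.002 F [0.  0.6 0.5] w 85.22954758162496 0.0
28 [435.6 256.   43.2] 52.78252008249717
99 [471.  285.   47.5] 61.22445677189057
209 [516.  318.3  51.8] 69.91607481482083
```

Converted, 5 mm is 0.5, 35 mm is 3.5.

Request:
{"method": "nudge_tcp", "body": {"plan": "80,0,0.4,1.5,0;80,-0.1,0.3,3,0;80,0,0,3.5,0;80,0,0,3.5,0;80,0,0,3.5,0;80,0,0,2.5,0;80,0,0,1.5,0;80,0,0,0.5,0;80,0,0,0,0;80,0,0,0,0", "force": 15}}

```text
clock: 32.87
position: [447.6, -185.7, 53.1]
orientation: [3.141, -0.001, 0.648]
contact_force: [0.2, 0.1, 0.1]
grip_width: 79.8
grip_force: 0.0
```

```bash
python3 go.py W 500 -6
```

```text
pos [ 447.6 -185.7   53.1] yaw 0.6484407729394379 d tool [ 0.1 -2.1 59.1] turn 0.001 F [0.2 0.1 0.1] w 79.81171002140158 0.0
```

Converted, 16 mm is 1.6, 14 mm is 1.4.

Request:
{"method": "nudge_tcp", "body": {"plan": "80,0,-0.1,1.4,0;80,0,-0.05,1.6,0;80,0,0,1.6,0;80,0,0,0.8,0;80,0,0,0.4,0;80,0,0,0.1,0;80,0,0,0,0;65,0,0,0,0;56,0,0,0,0;48,0,0,0,0", "force": 15}}

```text
clock: 33.7
position: [446.5, -185.6, -5.9]
orientation: [3.14, -0.001, 0.647]
contact_force: [-0.8, -1.1, 0.6]
grip_width: 63.3
grip_force: 0.0
```

Request:
{"method": "nudge_tcp", "body": {"plan": "48,0,0,0,0;48,0,0,0,0;48,0,0,0,0;48,0,0,0,0"}}

```text
clock: 34.03
position: [444.8, -184.0, -6.5]
orientation: [-3.138, 0.0, 0.647]
contact_force: [-2.4, 3.6, 5.4]
grip_width: 51.7
grip_force: 15.0
```

Request:
{"method": "nudge_tcp", "body": {"plan": "46,0,0,0,0;46,0,0,-0.3,0;46,0,0,-1.2,0;46,0,0,-3,0;46,0,0,-3.5,0;46,0,0,-3.5,0;46,0,0,-3.5,0;46,0,0,-3.5,0;46,0,0,-3.5,0;46,0,0,-2.2,0", "force": 45}}

```text
clock: 34.87
position: [446.6, -185.9, 238.5]
orientation: [3.137, -0.001, 0.647]
contact_force: [0.8, -0.7, -4.9]
grip_width: 51.5
grip_force: 45.0
```

Request:
{"method": "nudge_tcp", "body": {"plan": "46,0.8,-0.7,0,0;46,1.8,-1.5,0,0;46,2.4,-2,0,0;46,2.4,-2,0,0;46,2.4,-2,0,0;46,2.4,-2.1,0,0;46,2.4,-2.1,0,0;46,2.4,-2.1,0,0;46,2.4,-2.1,0,0;46,2.4,-2.1,0,0"}}

```text
clock: 35.7
position: [505.0, 97.7, 231.8]
orientation: [-3.138, 0.004, 0.647]
contact_force: [0.9, -0.1, -4.6]
grip_width: 51.3
grip_force: 45.0
```

Request:
{"method": "nudge_tcp", "body": {"plan": "46,2.4,-2.1,0,0;46,2.4,-2.1,0,0;46,2.4,-2.1,0,0;46,2.4,-2.1,0,0;46,2.4,-2.1,0,0;46,2.4,-2.1,0,0;46,2.4,-2.1,0,0;46,2,-1.7,0,0;46,1.2,-1,0,0;46,0.5,-0.5,0,0"}}

```text
clock: 36.53
position: [560.5, 364.3, 230.6]
orientation: [-3.139, 0.006, 0.65]
contact_force: [-0.3, -0.3, -5.3]
grip_width: 51.3
grip_force: 45.0
```

Request:
{"method": "nudge_tcp", "body": {"plan": "46,0,0,0,0;46,0,0,0,0"}}

```text
clock: 36.7
position: [561.4, 361.1, 232.8]
orientation: [-3.141, 0.005, 0.647]
contact_force: [-0.6, -0.9, -5.1]
grip_width: 51.6
grip_force: 45.0
```

```bash
python3 go.py P 500 10
```

```text
pos [561.4 361.1 232.8] yaw 0.647178824249611 d tool [  4.8   4.2 222.8] turn 0.0 F [-0.6 -0.9 -5.1] w 51.58706559285755 44.991981983184814
```

Converted, 35 mm is 3.5, 30 mm is 3.

Request:
{"method": "nudge_tcp", "body": {"plan": "46,0.15,0.15,1.5,0;46,0.1,0.15,3,0;46,0,0,3.5,0;46,0,0,3.5,0;46,0,0,3.5,0;46,0,0,2.5,0;46,0,0,1,0;46,0,0,0.4,0;46,0,0,0,0;46,0,0,0,0"}}

```text
clock: 37.53
position: [568.5, 361.2, 48.8]
orientation: [3.141, -0.004, 0.646]
contact_force: [-0.3, 0.3, -4.0]
grip_width: 51.3
grip_force: 45.0
```

Request:
{"method": "nudge_tcp", "body": {"plan": "46,0,0,0,0"}}

```text
clock: 37.62
position: [569.0, 361.8, 49.6]
orientation: [3.14, -0.005, 0.647]
contact_force: [0.0, 0.2, -4.1]
grip_width: 51.5
grip_force: 45.0
```

```bash
python3 go.py P 500 10
```

```text
pos [569.  361.8  49.6] yaw 0.6465621245351445 d tool [-2.9  0.1 39.6] turn -0.0 F [ 0.   0.2 -4.1] w 51.52709768271341 44.992026686668396
```

Converted, 6 mm is 0.6, -1 mm is -0.1.

Request:
{"method": "nudge_tcp", "body": {"plan": "46,-0.1,0,0.6,0;46,-0.05,0,0.6,0;46,0,0,0,0;46,0,0,0,0", "force": 30}}

```text
clock: 37.95
position: [564.6, 359.7, 33.6]
orientation: [-3.141, 0.002, 0.647]
contact_force: [-1.0, 0.5, -4.8]
grip_width: 51.4
grip_force: 30.0
```

```bash
python3 go.py P 500 10
```

```text
pos [564.6 359.7  33.6] yaw 0.6468952569528745 d tool [ 2.1  1.2 23.6] turn -0.0 F [-1.   0.5 -4.8] w 51.37324553065866 29.992755353450775
```

Converted, 1 mm is 0.1, 0.6 mm is 0.06.

Request:
{"method": "nudge_tcp", "body": {"plan": "46,0.1,0.06,0,0;46,0,0,0,0;46,0,0,0,0;46,0,0,0,0"}}

```text
clock: 38.28
position: [566.9, 360.2, 34.6]
orientation: [3.142, -0.0, 0.647]
contact_force: [-0.1, 0.3, -5.7]
grip_width: 51.6
grip_force: 30.0
```

```bash
python3 go.py P 500 10
```

```text
pos [566.9 360.2  34.6] yaw 0.6467484491742304 d tool [-0.   0.3 24.6] turn -0.0 F [-0.1  0.3 -5.7] w 51.59935072065299 29.992689192295074
```

Request:
{"method": "nudge_tcp", "body": {"plan": "46,0,0,0.5,0;46,0,0,0.5,0;46,0,0,0.5,0;46,0,0,0.4,0;46,0,0,0.3,0;46,0,0,0.1,0;46,0,0,0,0;46,0,0,0,0"}}

```text
clock: 38.95
position: [566.7, 360.2, 11.4]
orientation: [-3.142, -0.0, 0.647]
contact_force: [1.6, -0.4, -4.2]
grip_width: 51.3
grip_force: 30.0
```

Request:
{"method": "nudge_tcp", "body": {"plan": "46,0,0,0.1,0;46,0,0,0,0"}}

```text
clock: 39.12
position: [566.8, 360.2, 10.6]
orientation: [3.141, -0.001, 0.647]
contact_force: [0.4, 0.4, -5.4]
grip_width: 51.6
grip_force: 30.0
```

Request:
{"method": "nudge_tcp", "body": {"plan": "46,0,0,0.1,0;46,0,0,0,0"}}

```text
clock: 39.28
position: [566.9, 360.3, 9.7]
orientation: [3.141, -0.001, 0.647]
contact_force: [0.1, -0.1, -3.8]
grip_width: 51.5
grip_force: 30.0
```

Request:
{"method": "nudge_tcp", "body": {"plan": "46,0,0,0.1,0;46,0,0,0,0", "force": 20}}

```text
clock: 39.45
position: [567.0, 360.3, 9.6]
orientation: [3.141, -0.001, 0.647]
contact_force: [-2.5, -0.5, 2.1]
grip_width: 51.7
grip_force: 20.0
```

Down on the pad (9.6, expected 9.7). Releasing, then backing away for a final look.

Request:
{"method": "nudge_tcp", "body": {"plan": "46,0,0,0,0;53,0,0,0,0;58,0,0,0,0;64,0,0,0,0;70,0,0,0,0;70,0,0,0,0;70,0,0,-0.5,0;70,0,0,-1.5,0;70,0,0,-3,0;70,0,0,-3.5,0", "force": 10}}

```text
clock: 40.28
position: [564.8, 359.2, 92.7]
orientation: [-3.141, 0.005, 0.647]
contact_force: [0.3, 0.6, -0.3]
grip_width: 69.9
grip_force: 0.0
```

Request:
{"method": "nudge_tcp", "body": {"plan": "70,0,0,-3.5,0;70,0,0,-3.5,0;70,0,0,-3.5,0;70,0,0,-3,0;70,0,0,-2,0;70,-0.9,0.9,0,0;70,-1.8,1.8,0,0;70,-2.4,2.4,0,0;70,-2.4,2.4,0,0;70,-2.4,2.4,0,0"}}

```text
clock: 41.12
position: [545.6, 219.2, 247.0]
orientation: [-3.141, 0.002, 0.647]
contact_force: [0.1, 0.6, 0.7]
grip_width: 70.2
grip_force: 0.0
```

Request:
{"method": "nudge_tcp", "body": {"plan": "70,-2.4,2.4,0,0;70,-2.4,2.4,0,0;70,-2.4,2.4,0,0;70,-2.4,2.4,0,0;70,-2.4,2.4,0,0;70,-2.4,2.4,0,0;70,-1.8,1.8,0,0;70,-0.9,0.9,0,0;70,0,0,0,0;70,0,0,0,0"}}

```text
clock: 41.95
position: [512.7, -18.6, 247.5]
orientation: [-3.14, 0.001, 0.645]
contact_force: [0.4, 0.7, 0.1]
grip_width: 70.0
grip_force: 0.0
```

Run:
```python
from h import *
t=ctrl.snapshot("top");C=cloud(t)
for c in((434.,258.5),(468.5,285.5),(513,319),(567,360),(508,-277)):
    r=np.hypot(C[...,0]-c[0],C[...,1]-c[1]);m=(r<31)&(C[...,2]>33);q=C[m];print(len(q),(q.min(0)+q.max(0))/2,np.sort(q[:,2])[-4:])
S=ctrl.snapshot("scene")
a=cv2.resize(t["image"][150:255,110:215,::-1],(400,400),interpolation=2);b=cv2.resize(S["image"][200:300,270:370,::-1],(400,400),interpolation=2)
cv2.imwrite("pics/fin.png",np.hstack([a,b]))
```

```text
27 [435.4 255.9  42.9] [50.8 52.  52.  52.2]
96 [471.1 285.3  47.7] [59.2 59.3 59.4 59.6]
208 [515.6 318.6  51.4] [67.5 67.8 69.2 69.7]
347 [569.9 360.7  56.4] [78.9 79.1 79.4 79.6]
140 [ 510.8 -282.5   69. ] [101.6 102.6 104.  104.9]
```

View pics/fin.png

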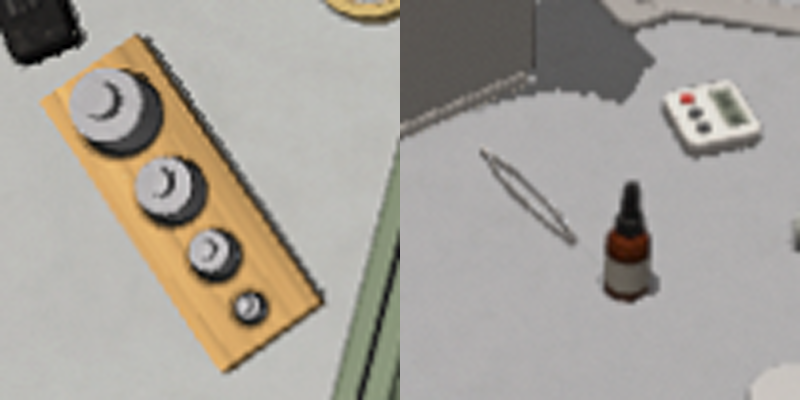

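All four weights stand upright in their pockets (crop from (103,100) to (247,306)) at the right heights. The bottle is untouched at (626,260) in the right half.

```bash
python3 -c "
from plant import ctrl
print(ctrl.job_done())"
```

```text
the job is handed in; nothing more can be done
None
```

The job is handed in at about 42 s: by the last camera check all four weights stand upright on their pads in the pockets that fit them, placed from 50 g to 500 g, and the dropper bottle was not moved.

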